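Unlock the glue pot and twist it down home in its bench holder

ROBOT

A 6-joint arm with a two-finger parallel gripper is mounted at the origin on the work surface. World frame = base frame: x ahead of the robot, y to its left, z up, the work surface at z = 0. Lengths are in m, angles in rad, forces in N, time in s.
With the tool pointing down it reaches from about 0.425 to 0.95 m from the base axis. Payload 3.5 kg.
Tool frame: the origin (TCP) lies on the centre line of the jaws, within the pads' length; the fingertips stand 14 mm ahead of it and the grasp point (between the pads) lies 5 mm behind it (tips_ahead is the distance from the TCP to the fingertips, in m); y points along the fingers, z is the direction in which the jaws open and shut, and the axes are right-handed (so a half turn about y gives the same grasp; the last joint's range is limited). The gripper opens to 85 mm and grips with 20 to 120 N. Pads are 22 mm wide; open, the fingers measure 114 mm over their backs; the gripper's body (76 mm by 85 mm) begins 54 mm behind the grasp point. The pads swing forward as they close: fully open they stand 13 mm farther back than shut.
Start: joints at [-1.465, 0.286, 1.577, -0, 1.279, -0.15], TCP at [0.171, -0.653, 0.245] pointing down, gripper open.
Joint ranges: [-2.77, 2.77], [-0.9, 2.22], [0.21, 2.48], [-1.53, 4.67], [0.24, 2.81], [-2.84, 2.84]. Speed limits (rad/s): [2.79, 2.79, 3.14, 3.14, 3.14, 3.14].

INTERFACE

Orientations are given as a unit quaternion [x, y, z, w].
In Python, from plant import get_state, read_camera, sign_off, tips_ahead gives the robot as it stands.
- The arm moves only by the tool send_rows, never from a script. Its argument "plan" is a list of rows, each a list of 2 entries, a list of its own where there are three numbers: the shift along the tool's x, y, z in units of 12 cm (1.0 is 12 cm), then the turn, a rotation vector about the tool's x, y, z in units of 360 degrees (1.0 is 360 degrees). In form: [[[tx, ty, tz], [rx, ry, rz]], ...]. A call has 1 to 12 rows; each row shifts and turns the commanded pose from where the row before left it, along the tool's axes as they then stand; what a row does not reach is not made up. A row lasts 1/10 s, in which the tool goes at most 50 mm and 8.59 degrees, less where a joint would pass 70% of its speed; a pose out of reach is approached as far as the arm can. A call with a number of a shift or a turn outside -1 to 1 is refused whole. A call with a gripper value outside its range is refused whole. "gripper" is the closure, from 0 (fully open) to 1 (shut), set as the call begins (left out, the last holds). The fingers move at their own pace and stop on an object; "grip_force" is the grip in N (left out, the last holds). Time passes only in rows, so rows that do not move let the fingers close. It gives the time, the measured TCP pose, the force and the opening at its end, in the units of the state.
- get_state(): the state, without advancing time (a new reading comes with each control period).
- read_camera(name): name is "scene" or "top" or "wrist"; returns a dict with "img" (384x512x3 uint8, blue, green, red), "fx", "fy", "cx", "cy" (pixels), "D" ([k1, k2, p1, p2, k3] as OpenCV has them; the pictures are not rectified), "world_from_camera" (4x4, takes a point from camera to world coordinates); the wrist camera has in their place "mount" (4x4, takes a point from camera to tool coordinates, whose origin is the TCP and whose axes are the tool frame's). Camera axes: x right, y down, z forward; pixel columns grow to the right and rows downward; lengths in m; the calibration is good to about 2 mm. A picture is of the moment at which its call begins: read the wrist's pose just before it. There is no depth.
- sign_off(): hands the job in, once; it reports no verdict.
The state is a dict: "time": time; "qpos": joint angles; "dq": joint speeds; "joint_efforts": joint torques, N m; "eef_pos": TCP position; "tcp_rot": TCP orientation; "contact_force": force on the tool from outside, world axes, zero at the start; "wrist_torque": the same for the moment, N m; "opening": opening from 0.0 (shut) to 1.0 (fully open).
Only numpy, scipy, OpenCV 4.12 (cv2) and the standard library are available. Lean on these libraries where they do the work, as an engineer would, in place of code of your own. Each camera call takes 0.05 s, during which the arm holds its last target. There are 200 camera calls.

TASK

Pull the wooden locking key up out of its slot beside the glue pot and put it in the blue offcut tray. Only then twist the pot clockwise (seen from above) until it has sunk fully home in its holder and will turn no further, and let go. Do not force the pot against the key, and do not disturb the glue bottle, the tin or the drill.

Things in the scene. Friction and masses are not known exactly. Their poses are not given: they have to be found in the camera images.
- holder: The pot's holder, screwed to the bench: grey foot plate 250 x 140 x 10 mm and a blue round collar, outer radius 60 mm, top 56 mm above the bench. Origin on the pot's axis at bench level, z up. A yellow key slot stands on the foot plate, centred 90 mm from the axis along this body's +x; it is 60 mm long along x and spans y = -27 to +16 mm, top 58 mm above the bench, floor 10 mm.
- pot (a joint): Turn of the glue pot in its holder, rad: grows as the pot turns clockwise seen from above. It starts at 0 to 0.15 and stops hard at 1.6, fully home. Cam tracks sink the pot 10 mm per rad (16 mm in all). Snug: turning takes about 0.45 N m (about 5 N at a grip) all the way and it stays where it is left; pressing straight down does not move it. The key, if still in its slot, blocks an arm at about 0.95.
- pot_rim (a point): Centre of the pot's open mouth, on the turning axis. Steel pot, outer radius 44 mm, with an aluminium flange of radius 60 mm, 29 mm below the rim; the rim is 106 mm above the bench at joint 0 and 90 mm when home, the flange then resting on the blue collar.
- grip_a (a point): Centre of the top end of a red upright round grip, 18 mm in diameter, fixed at the end of one of the pot's two radial arms, 90 mm from the turning axis. The grip rises 32 mm above its arm (a round steel bar 12 mm thick); its top is 126 mm above the bench at joint 0 and 110 mm when home. At joint 0 it stands 1.1 rad counterclockwise of the holder's +x; it sweeps over the slot to 0.5 rad clockwise of it.
- grip_b (a point): The same on the opposite arm (half a turn from grip_a). Nothing stands in its path. Either grip can be pushed round.
- key: Dark wooden locking key, an upright slab 40 (x) x 12 (y) x 94 (z) mm, 60 g; origin at the centre of its underside, z up towards its exposed top edge. It starts in the slot, with x along the holder's x, its foot 10 mm and its top 104 mm above the bench, so that 46 mm stand out of the slot. A sprung pad squeezes it across y: some 4 to 10 N pull it straight up.
- key_center (a point): The middle of the key (47 mm above its underside).
- tray: Blue open offcut tray, fixed, 220 (x) x 160 (y) x 45 mm high, walls and floor 5 mm thick; origin at the centre of its underside. Two thin flat scraps lie in its corners.
- glue: Bystander: upright yellow glue bottle, radius 32 mm, 190 mm high; origin at the centre of its underside.
- tin: Bystander: upright green tin, radius 40 mm, 100 mm high; origin at the centre of its underside.
- drill: Bystander: cordless drill lying on its side, about 190 x 230 x 58 mm; origin under its motor housing.

How it is judged:
On the way, in this order (a step that is already met when the one before it is completed fails the run):
1. the key is lifted clear of its slot while the pot has not yet been turned past the key (joint below 1.1) (z of key in the frame of holder above 0.06 m and value of joint pot below 1.1 rad), for 0.1 s.
2. the key is in the tray, let go (x of key_center in the frame of tray between -0.1 and 0.1 m and y of key_center in the frame of tray between -0.07 and 0.07 m and z of key_center in the frame of tray between 0 and 0.065 m and contact force between the fingers and key below 0.1 N and linear speed of key below 0.05 m/s), for 0.2 s.
3. the pot is turned fully home (joint above 1.54) (value of joint pot above 1.54 rad), for 0.2 s.
At the end, for the whole second after the job is handed in: The pot is fully home (joint pot above 1.54 of 1.6 rad) and still; the key is at rest in the tray, its middle within 100 mm (x) and 70 mm (y) of the tray's centre and less than 65 mm above the tray's underside (value of joint pot above 1.54 rad and velocity of joint pot below 0.05 rad/s and linear speed of key below 0.03 m/s and x of key_center in the frame of tray between -0.1 and 0.1 m and y of key_center in the frame of tray between -0.07 and 0.07 m and z of key_center in the frame of tray between 0 and 0.065 m); the robot touches nothing.
It fails at once if the glue bottle is moved more than 30 mm or tipped (distance of glue from where it was at the start of the episode above 0.03 m or angle between glue's own z axis and vertical above 0.4 rad).
It fails at once if the finish tin is moved more than 30 mm or tipped (distance of tin from where it was at the start of the episode above 0.03 m or angle between tin's own z axis and vertical above 0.4 rad).
It fails at once if the cordless drill is moved more than 30 mm or tipped (distance of drill from where it was at the start of the episode above 0.03 m or angle between drill's own z axis and vertical above 0.4 rad).
It fails at once if the pot is forced against the key with more than 30 N (contact force between pot and key above 30 N).
It also fails if it takes over 54 s, if anything falls off the work surface, if the arm or the gripper's body presses on something with over 40 N, if the wrist force passes 120 N, or if a joint passes its speed limit or range.

## Working session

There is one attempt and no reset: what is moved stays moved. The work goes in short steps, Python scripts to look and compute and a tool call to move; the robot and the scene stay as the last step left them, time stands still between calls to the robot, and variables do not carry over. Pictures are saved under pics/ and viewed, about 8 in all and at most 12, crops included, and the job is handed in when it is done.

Besides the shell and the picture viewer there is one more tool, called as a command line: name --argument value ..., lists and objects as JSON in quotes. send_rows: Moves the arm, as the interface text tells. Its arguments: {"type":"object","properties":{"plan":{"type":"array"},"gripper":{"type":"number"},"grip_force":{"type":"number"}},"required":["plan"]}

```bash
mkdir -p pics; ls; python3 - <<'E'
from plant import get_state, read_camera, tips_ahead
import cv2,numpy as np
s=get_state();print(s, tips_ahead)
for n in("top","scene"):
    c=read_camera(n);cv2.imwrite(f"pics/{n}1.png",c["img"]);print(n,c["fx"],c["fy"],c["cx"],c["cy"],c["D"],np.round(c["world_from_camera"],4).tolist())
E
```

```text
pics
{'time': 0.0, 'qpos': array([-1.46498789e+00,  2.87204770e-01,  1.57813642e+00, -1.38285911e-05,
        1.27861686e+00, -1.49961106e-01]), 'dq': array([-0.00039031,  0.00118262,  0.00093736, -0.00010788, -0.00014071,
        0.00169852]), 'joint_efforts': array([-7.27397833e-06, -4.05978513e+01, -2.92626411e+01, -1.45163431e-04,
        5.74058431e-03,  8.06004948e-06]), 'eef_pos': array([ 0.17075388, -0.65241295,  0.24394304]), 'tcp_rot': array([-0.09016946,  0.70216798, -0.7004956 ,  0.09019703]), 'contact_force': array([ 0.08002139, -0.76255567, -0.16795479]), 'wrist_torque': array([ 0.00621507, -0.04728565,  0.02045535]), 'opening': 1.0035435921053386} 0.014
top 442.24809618173913 442.24809618173913 259.414425419748 187.99312486509015 [-0.12512734  0.          0.          0.          0.        ] [[0.0122, -0.9897, 0.1428, 0.4194], [-0.9999, -0.0125, -0.0008, 0.0762], [0.0026, -0.1428, -0.9897, 1.5119], [0.0, 0.0, 0.0, 1.0]]
scene 361.66016470249514 361.66016470249514 257.1927107701646 190.6112755690421 [0.00641384 0.         0.         0.         0.        ] [[-0.5361, 0.4994, -0.6805, 1.2323], [0.844, 0.3309, -0.4221, 0.4479], [0.0144, -0.8007, -0.5989, 0.6266], [0.0, 0.0, 0.0, 1.0]]
```

View pics/top1.png

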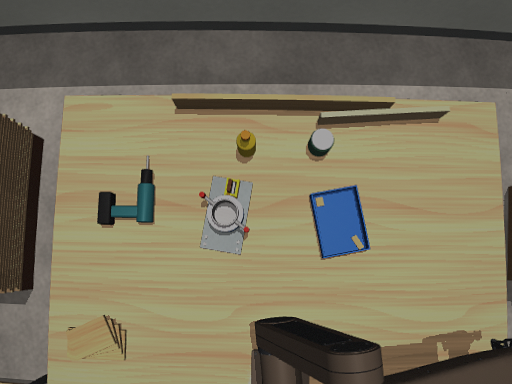

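View pics/scene1.png

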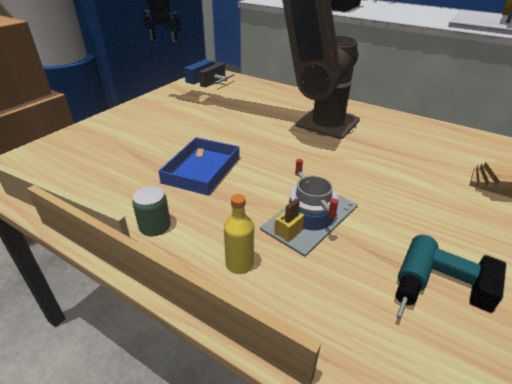

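The top view shows the pot mouth at about (225,213), slot and key at (233,187), grips at (202,195) and (246,229), tray at about (339,222), glue at (246,143), tin at (321,142) and drill at (146,195). I'll take enlarged crops next.

```bash
python3 - <<'E'
import cv2,numpy as np
a=cv2.imread("pics/top1.png")[165:265,190:260]; b=cv2.imread("pics/scene1.png")[145:255,255:365]
a=cv2.resize(a,None,fx=5.5,fy=5.5,interpolation=cv2.INTER_CUBIC);b=cv2.resize(b,None,fx=3.7,fy=5,interpolation=cv2.INTER_CUBIC)
cv2.imwrite("pics/crop1.png",np.hstack([a,b]))if a.shape[0]==b.shape[0] else print(a.shape,b.shape)
E
```

```text
(no output)
```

View pics/crop1.png

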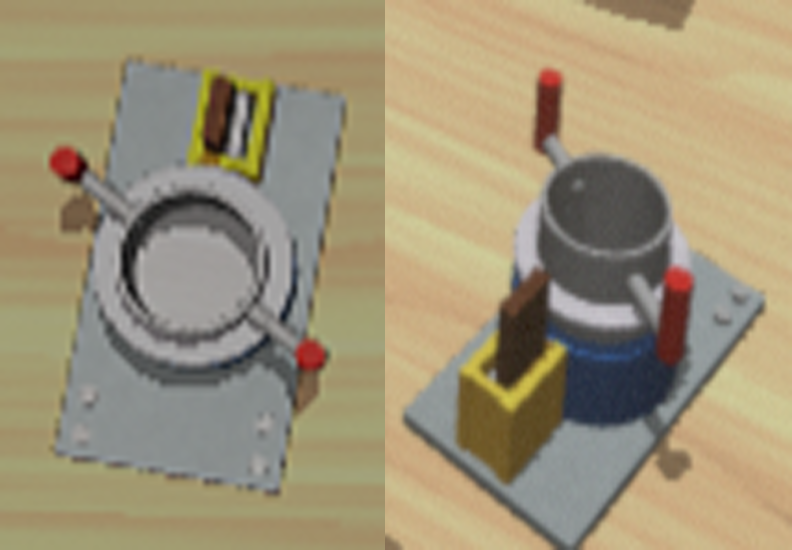

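```bash
cat > h.py <<'E'
import numpy as np,cv2
from scipy.spatial.transform import Rotation as R
CAL={"top":(442.24809618173913,259.414425419748,187.99312486509015,-0.12512734,[[0.0122,-0.9897,0.1428,0.4194],[-0.9999,-0.0125,-0.0008,0.0762],[0.0026,-0.1428,-0.9897,1.5119]]),
"scene":(361.66016470249514,257.1927107701646,190.6112755690421,0.00641384,[[-0.5361,0.4994,-0.6805,1.2323],[0.844,0.3309,-0.4221,0.4479],[0.0144,-0.8007,-0.5989,0.6266]])}
def ray(px,f,cx,cy,D,T,z):
    K=np.array([[f,0,cx],[0,f,cy],[0,0,1]]);T=np.array(T)
    p=cv2.undistortPoints(np.array(px,float).reshape(-1,1,2),K,np.array(D,float)).reshape(-1,2)
    d=np.c_[p,np.ones(len(p))]@T[:3,:3].T; o=T[:3,3]
    return o+d*((np.asarray(z,float)-o[2])/d[:,2])[:,None]
def fix(n,px,z):
    f,cx,cy,k,T=CAL[n]; return ray(px,f,cx,cy,[k,0,0,0,0],T,np.full(len(px),z) if np.isscalar(z) else z)
def proj(P,f,cx,cy,D,T):
    T=np.array(T);Pc=(np.atleast_2d(P)-T[:3,3])@T[:3,:3]
    K=np.array([[f,0,cx],[0,f,cy],[0,0,1]])
    return cv2.projectPoints(Pc,np.zeros(3),np.zeros(3),K,np.array(D,float))[0].reshape(-1,2)
E
python3 - <<'E'
from h import *
t=lambda L:[(190+u/5.5-.5+.09,165+v/5.5-.5+.09) for u,v in L]
c=fix("top",t([(127,58),(345,97),(278,493),(56,453)]),.01);print(c[:,:2].round(4),np.linalg.norm(c-np.roll(c,1,0),axis=1))
print("yaw",[np.arctan2(*(c[i]-c[j])[[1,0]]) for i,j in((0,3),(1,2))],"ctr",c.mean(0))
g=fix("top",t([(67,163),(311,354)]),.125);print(g,g.mean(0),np.linalg.norm(g[0]-g[1]),np.arctan2(*(g[0]-g[1])[[1,0]]))
print("rim",fix("top",t([(195,262)]),.105))
tr=fix("top",[(310,194),(357,185),(369,248),(322,259)],.045);print("tray",tr,tr.mean(0),np.linalg.norm(tr-np.roll(tr,1,0),axis=1))
k=fix("top",t([(222,105)]),.104);print("key",k)
o=g.mean(0)[:2]
for n in(1,):
  for y in(-.27,-.28):
    a=np.arctan2(*(c[0]-c[3])[[1,0]]); 
    ex=np.array([np.cos(a),np.sin(a)]);ey=np.array([-ex[1],ex[0]]);d=k[0,:2]-o;print(a,d@ex,d@ey)
E
```

```text
[[0.6789 0.2368]
 [0.6558 0.0996]
 [0.4099 0.1372]
 [0.4322 0.2741]] [0.24951044 0.13905379 0.24879506 0.1387691 ]
yaw [np.float64(-0.15032051604524996), np.float64(-0.15142529700466087)] ctr [0.54419867 0.18691596 0.01      ]
[[0.59726389 0.25742684 0.125     ]
 [0.48944777 0.11505413 0.125     ]] [0.54335583 0.18624048 0.125     ] 0.1785897667014322 0.9226517966781534
rim [[0.54286493 0.18380559 0.105     ]]
tray [[ 0.61284605 -0.09475388  0.045     ]
 [ 0.6454117  -0.25442803  0.045     ]
 [ 0.43420944 -0.29150855  0.045     ]
 [ 0.39723781 -0.13410971  0.045     ]] [ 0.52242625 -0.19370004  0.045     ] [0.21917071 0.16296121 0.21443264 0.1616827 ]
key [[0.63538567 0.17016032 0.104     ]]
-0.15032051604524996 0.09340011459533015 -0.0021168926610091337
-0.15032051604524996 0.09340011459533015 -0.0021168926610091337
```

```bash
cat >> h.py <<'E'
def go(pos,zdir=None):
    """needed turn about tool y (units) then shift (tool units) to reach pos with tool down, jaws along zdir (world angle)"""
    from plant import get_state
    s=get_state();r=R.from_quat(s["tcp_rot"]);M=r.as_matrix()
    if zdir is None: zdir=np.arctan2(M[1,2],M[0,2])
    out=[]
    for k in(0,np.pi):
        z=np.array([np.cos(zdir+k),np.sin(zdir+k),0]);y=np.array([0,0,-1.]);x=np.cross(y,z)
        G=R.from_matrix(np.c_[x,y,z]);rv=(r.inv()*G).as_rotvec()/2/np.pi
        print("turn",rv.round(4),"then shift",(G.inv().apply(np.array(pos)-s["eef_pos"])/.12).round(3),"q",s["qpos"].round(2),"p",s["eef_pos"].round(4),"F",s["contact_force"].round(1),"open",round(s["opening"],3),"t",s["time"])
E
python3 - <<'E'
from h import *
go([.633,.173,.245],np.pi/2-.151)
E
```

```text
turn [ 0.     -0.4353 -0.0005] then shift [ 2.774 -0.008  7.38 ] q [-1.47  0.29  1.58  0.    1.28 -0.15] p [ 0.1707 -0.6525  0.244 ] F [-0.3  0.4  0.3] open 1.001 t 0.1
turn [0.0003 0.0647 0.    ] then shift [-2.774 -0.008 -7.38 ] q [-1.47  0.29  1.58  0.    1.28 -0.15] p [ 0.1707 -0.6525  0.244 ] F [-0.3  0.4  0.3] open 1.001 t 0.1
```

send_rows --plan '[[[0, 0, 0], [0, 0.0216, 0]], [[0, 0, 0], [0, 0.0216, 0]], [[0, 0, 0], [0, 0.0216, 0]], [[-0.126, 0, -0.335], [0, 0, 0]], [[-0.126, 0, -0.335], [0, 0, 0]], [[-0.126, 0, -0.335], [0, 0, 0]], [[-0.126, 0, -0.335], [0, 0, 0]], [[-0.126, 0, -0.335], [0, 0, 0]], [[-0.126, 0, -0.335], [0, 0, 0]], [[-0.126, 0, -0.335], [0, 0, 0]], [[-0.126, 0, -0.335], [0, 0, 0]], [[-0.126, 0, -0.335], [0, 0, 0]]]' --gripper 0 --grip_force 50

```text
time: 1.3
eef_pos: [0.3602, -0.314, 0.2449]
tcp_rot: [0.054, 0.705, -0.705, -0.054]
contact_force: [1.0, -0.8, 0.6]
opening: 1.001
```

send_rows --plan '[[[-0.126, 0, -0.335], [0, 0, 0]], [[-0.126, 0, -0.335], [0, 0, 0]], [[-0.126, 0, -0.335], [0, 0, 0]], [[-0.126, 0, -0.335], [0, 0, 0]], [[-0.126, 0, -0.335], [0, 0, 0]], [[-0.126, 0, -0.335], [0, 0, 0]], [[-0.126, 0, -0.335], [0, 0, 0]], [[-0.126, 0, -0.335], [0, 0, 0]], [[-0.126, 0, -0.335], [0, 0, 0]], [[-0.126, 0, -0.335], [0, 0, 0]], [[-0.126, 0, -0.335], [0, 0, 0]]]'

```text
time: 2.4
eef_pos: [0.5913, 0.098, 0.2447]
tcp_rot: [-0.053, -0.705, 0.705, 0.054]
contact_force: [0.4, -0.3, 0.3]
opening: 0.998
```

send_rows --plan '[[[-0.126, 0, -0.335], [0, 0, 0]], [[0, 0, 0], [0, 0, 0]], [[0, 0, 0], [0, 0, 0]]]'

```text
time: 2.7
eef_pos: [0.6117, 0.1344, 0.2443]
tcp_rot: [-0.052, -0.705, 0.705, 0.053]
contact_force: [-0.7, -0.2, 0.9]
opening: 1.001
```

```bash
python3 - <<'E'
from h import *
from plant import *
go([.633,.173,.245],np.pi/2-.151)
s=get_state();c=read_camera("wrist");cv2.imwrite("pics/w1.png",c["img"])
T=np.eye(4);T[:3,:3]=R.from_quat(s["tcp_rot"]).as_matrix();T[:3,3]=s["eef_pos"];T=T@np.array(c["mount"])
np.savez("w1.npz",T=T,f=c["fx"],cx=c["cx"],cy=c["cy"],D=c["D"]);print(T.round(3))
E
```

```text
turn [ 5.000e-04 -4.998e-01  2.000e-04] then shift [ 0.127 -0.006  0.345] q [ 0.05  0.18  1.7  -0.    1.26  1.78] p [0.6117 0.1344 0.2443] F [-0.7 -0.2  0.9] open 1.001 t 2.7
turn [-0.0001  0.0002  0.0003] then shift [-0.127 -0.006 -0.345] q [ 0.05  0.18  1.7  -0.    1.26  1.78] p [0.6117 0.1344 0.2443] F [-0.7 -0.2  0.9] open 1.001 t 2.7
[[-0.149 -0.941 -0.303  0.689]
 [-0.989  0.142  0.045  0.124]
 [ 0.001  0.307 -0.952  0.372]
 [ 0.     0.     0.     1.   ]]
```

View pics/w1.png

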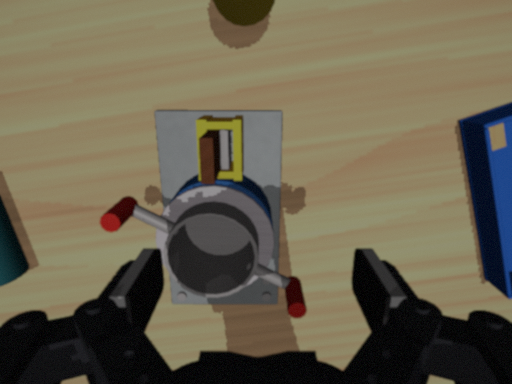

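The key is at about (208,160) and its top is nearer the lower edge; the grips are at (112,220) and (297,310). I'll overlay the predicted key and grip outlines.

```bash
python3 - <<'E'
from h import *
w=np.load("w1.npz");a=(float(w["f"]),float(w["cx"]),float(w["cy"]),w["D"],w["T"])
ax=np.array([.5437,.1865]);yaw=-.151;c,s=np.cos(yaw),np.sin(yaw)
H=lambda x,y,z:np.array([ax[0]+c*x-s*y,ax[1]+s*x+c*y,z])
im=cv2.imread("pics/w1.png");S=7;x0,y0=155,105
crop=cv2.resize(im[y0:y0+85,x0:x0+110],None,fx=S,fy=S,interpolation=cv2.INTER_CUBIC)
def draw(P,col):
    p=proj(np.array(P),*a);q=((p-[x0,y0]+.5)*S).astype(int);cv2.polylines(crop,[q.reshape(-1,1,2)],True,col,1);print(p.mean(0).round(1))
for z,col in((.104,(0,255,0)),(.058,(255,255,0))):
    draw([H(90+i*20,j*6,0)*0+H(.09+i*.02,j*.006,z) for i,j in((-1,-1),(1,-1),(1,1),(-1,1))],col)
draw([H(.09+i*.03,y,.058) for i,y in((-1,-.027),(1,-.027),(1,.016),(-1,.016))],(0,0,255))
cv2.imwrite("pics/w1c.png",crop)
for n,(u,v) in {"a":(111.5,221.5),"b":(297.5,310)}.items():
    print(n,ray([(u,v)],*a,np.array([.1255])))
E
```

```text
[209.3 162.1]
[215.9 151.2]
[221.6 150.8]
a [[0.60067577 0.2579892  0.1255    ]]
b [[0.49180835 0.11692399 0.1255    ]]
```

View pics/w1c.png

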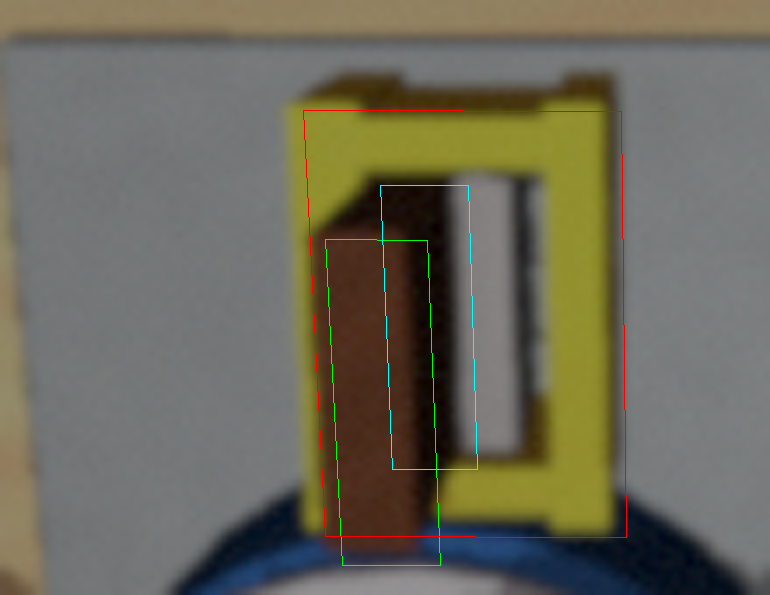

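The overlay shows the key about 2 mm left (+y) and 1 mm up (+x) of my prediction, so the key is at (0.634, 0.175). I'm descending to it.

send_rows --plan '[[[-0.067, 0, -0.182], [0, 0, 0]], [[-0.066, 0, -0.181], [0, 0, 0]], [[0, 0.2, 0], [0, 0, 0]], [[0, 0.25, 0], [0, 0, 0]], [[0, 0.25, 0], [0, 0, 0]], [[0, 0.25, 0], [0, 0, 0]], [[0, 0.25, 0], [0, 0, 0]], [[0, 0.12, 0], [0, 0, 0]], [[0, 0.05, 0], [0, 0, 0]], [[0, 0, 0], [0, 0, 0]], [[0, 0, 0], [0, 0, 0]]]'

```text
time: 3.85
eef_pos: [0.6355, 0.1741, 0.0828]
tcp_rot: [0.055, 0.705, -0.705, -0.053]
contact_force: [0.0, -0.5, 0.1]
opening: 1.002
```

send_rows --plan '[[[0, 0, 0], [0, 0, 0]], [[0, 0, 0], [0, 0, 0]], [[0, 0, 0], [0, 0, 0]], [[0, 0, 0], [0, 0, 0]], [[0, 0, 0], [0, 0, 0]], [[0, 0, 0], [0, 0, 0]], [[0, 0, 0], [0, 0, 0]], [[0, 0, 0], [0, 0, 0]]]' --gripper 1 --grip_force 50

```text
time: 4.65
eef_pos: [0.6344, 0.1743, 0.0811]
tcp_rot: [-0.053, -0.705, 0.705, 0.054]
contact_force: [-0.4, -0.1, 2.0]
opening: 0.135
```

The opening is about 11.5 mm, so the key is gripped with almost no side force. I'm pulling it straight up.

send_rows --plan '[[[0, -0.05, 0], [0, 0, 0]], [[0, -0.08, 0], [0, 0, 0]], [[0, -0.1, 0], [0, 0, 0]], [[0, -0.1, 0], [0, 0, 0]], [[0, -0.12, 0], [0, 0, 0]], [[0, -0.15, 0], [0, 0, 0]], [[0, -0.2, 0], [0, 0, 0]], [[0, -0.2, 0], [0, 0, 0]], [[0, -0.1, 0], [0, 0, 0]], [[0, 0, 0], [0, 0, 0]]]'

```text
time: 5.65
eef_pos: [0.6362, 0.1744, 0.2181]
tcp_rot: [0.056, 0.705, -0.705, -0.051]
contact_force: [-0.6, 0.3, -1.3]
opening: 0.133
```

```bash
python3 - <<'E'
from h import *
from plant import *
go([.522,-.194,.215],.18)
go([.522,-.194,.215])
cv2.imwrite("pics/s2.png",cv2.resize(read_camera("scene")["img"][80:280,180:400],None,fx=2.5,fy=2.5))
E
```

```text
turn [-0.0009 -0.3027 -0.0011] then shift [ 2.85   0.025 -1.486] q [ 0.11  0.27  1.65 -0.    1.22  1.84] p [0.6362 0.1744 0.2181] F [-0.6  0.3 -1.3] open 0.133 t 5.65
turn [ 0.001   0.1973 -0.0009] then shift [-2.85   0.025  1.486] q [ 0.11  0.27  1.65 -0.    1.22  1.84] p [0.6362 0.1744 0.2181] F [-0.6  0.3 -1.3] open 0.133 t 5.65
turn [ 0.0003 -0.     -0.0012] then shift [0.478 0.025 3.178] q [ 0.11  0.27  1.65 -0.    1.22  1.84] p [0.6362 0.1744 0.2181] F [-0.6  0.3 -1.3] open 0.133 t 5.65
turn [1.9e-03 5.0e-01 4.0e-04] then shift [-0.478  0.025 -3.178] q [ 0.11  0.27  1.65 -0.    1.22  1.84] p [0.6362 0.1744 0.2181] F [-0.6  0.3 -1.3] open 0.133 t 5.65
```

View pics/s2.png

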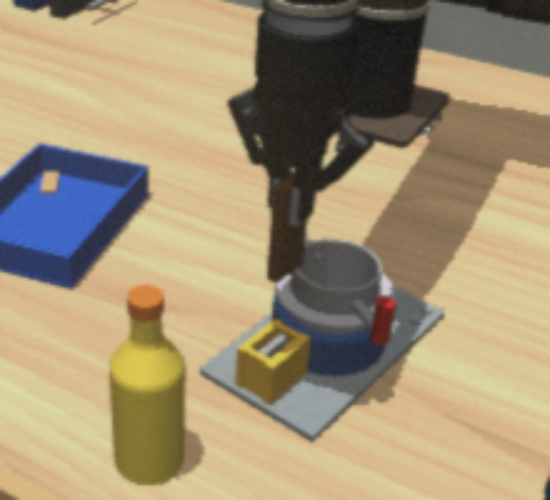

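The key is clear and upright in the jaws. I'm carrying it over the tray and turning it so that any topple runs along the tray's length.

send_rows --plan '[[[0.048, 0, 0.318], [0, 0, 0]], [[0.048, 0, 0.318], [0, 0, 0]], [[0.048, 0, 0.318], [0, 0, 0]], [[0.048, 0, 0.318], [0, 0, 0]], [[0.048, 0, 0.318], [0, 0, 0]], [[0.048, 0, 0.318], [0, 0, 0]], [[0.048, 0, 0.318], [0, 0, 0]], [[0.048, 0, 0.318], [0, 0, 0]], [[0.048, 0, 0.318], [0, 0, 0]], [[0.048, 0, 0.318], [0, 0, 0]], [[0, 0, 0], [0, -0.02, 0]]]'

```text
time: 6.8
eef_pos: [0.5179, -0.1977, 0.2114]
tcp_rot: [-0.009, -0.707, 0.707, 0.011]
contact_force: [-0.4, 0.9, -0.6]
opening: 0.137
```

send_rows --plan '[[[0, 0, 0], [0, -0.0235, 0]], [[0, 0, 0], [0, -0.0235, 0]], [[0, 0, 0], [0, -0.0235, 0]], [[0, 0, 0], [0, -0.0235, 0]], [[0, 0, 0], [0, -0.0235, 0]], [[0, 0, 0], [0, -0.0235, 0]], [[0, 0, 0], [0, -0.0235, 0]], [[0, 0, 0], [0, -0.0235, 0]], [[0, 0, 0], [0, -0.0235, 0]], [[0, 0, 0], [0, -0.0235, 0]], [[0, 0, 0], [0, -0.0235, 0]], [[0, 0, 0], [0, -0.0235, 0]]]'

```text
time: 8.0
eef_pos: [0.5189, -0.1938, 0.2112]
tcp_rot: [0.543, -0.454, 0.451, -0.543]
contact_force: [0.4, -0.5, -0.3]
opening: 0.135
```

```bash
python3 - <<'E'
from h import *
go([.522,-.194,.077],.18)
E
```

```text
turn [ 0.0004  0.0002 -0.0004] then shift [0.007 1.118 0.025] q [-0.54  0.05  1.91 -0.    1.19 -0.72] p [ 0.5189 -0.1938  0.2112] F [ 0.4 -0.5 -0.3] open 0.135 t 8.0
turn [-0.0006 -0.4998 -0.0007] then shift [-0.007  1.118 -0.025] q [-0.54  0.05  1.91 -0.    1.19 -0.72] p [ 0.5189 -0.1938  0.2112] F [ 0.4 -0.5 -0.3] open 0.135 t 8.0
```

send_rows --plan '[[[0, 0.2, 0], [0, 0, 0]], [[0, 0.25, 0], [0, 0, 0]], [[0, 0.25, 0], [0, 0, 0]], [[0, 0.2, 0], [0, 0, 0]], [[0, 0.1, 0], [0, 0, 0]], [[0, 0.06, 0], [0, 0, 0]], [[0, 0.025, 0], [0, 0, 0]], [[0, 0, 0], [0, 0, 0]], [[0, 0, 0], [0, 0, 0]]]'

```text
time: 8.9
eef_pos: [0.5207, -0.1947, 0.084]
tcp_rot: [-0.542, 0.453, -0.455, 0.542]
contact_force: [0.3, -0.7, -0.0]
opening: 0.131
```

send_rows --plan '[[[0, 0.03, 0], [0, 0, 0]], [[0, 0.01, 0], [0, 0, 0]], [[0, 0, 0], [0, 0, 0]], [[0, 0, 0], [0, 0, 0]]]'

```text
time: 9.3
eef_pos: [0.5199, -0.1942, 0.078]
tcp_rot: [-0.542, 0.454, -0.454, 0.542]
contact_force: [0.2, -0.6, -0.6]
opening: 0.131
```

send_rows --plan '[[[0, 0.012, 0], [0, 0, 0]], [[0, 0, 0], [0, 0, 0]], [[0, 0, 0], [0, 0, 0]]]'

```text
time: 9.6
eef_pos: [0.5198, -0.1942, 0.0764]
tcp_rot: [0.542, -0.454, 0.454, -0.542]
contact_force: [0.6, 0.6, -1.2]
opening: 0.138
```

send_rows --plan '[[[0, 0, 0], [0, 0, 0]], [[0, 0, 0], [0, 0, 0]], [[0, 0, 0], [0, 0, 0]], [[0, 0, 0], [0, 0, 0]], [[0, 0, 0], [0, 0, 0]], [[0, 0, 0], [0, 0, 0]], [[0, 0, 0], [0, 0, 0]], [[0, 0, 0], [0, 0, 0]]]' --gripper 0

```text
time: 10.4
eef_pos: [0.5199, -0.1942, 0.0765]
tcp_rot: [-0.542, 0.454, -0.454, 0.542]
contact_force: [0.5, -0.4, -0.0]
opening: 0.998
```

send_rows --plan '[[[0, -0.1, 0], [0, 0, 0]], [[0, -0.2, 0], [0, 0, 0]], [[0, -0.3, 0], [0, 0, 0]], [[0, -0.3, 0], [0, 0, 0]], [[0, -0.3, 0], [0, 0, 0]], [[0, -0.2, 0], [0, 0, 0]], [[0, 0, 0], [0, 0, 0]]]'

```text
time: 11.1
eef_pos: [0.522, -0.1954, 0.2508]
tcp_rot: [-0.541, 0.451, -0.458, 0.542]
contact_force: [0.2, 0.1, 0.5]
opening: 1.0
```

```bash
python3 - <<'E'
from h import *
from plant import *
go([.49,.115,.245],0.92)
cv2.imwrite("pics/s3.png",cv2.resize(read_camera("scene")["img"][100:280,120:380],None,fx=2.5,fy=2.5))
E
```

```text
turn [-0.0008 -0.1185  0.0015] then shift [-1.779  0.048  1.897] q [-0.54  0.02  1.87  0.    1.24 -0.72] p [ 0.522  -0.1954  0.2508] F [0.2 0.1 0.5] open 1.0 t 11.1
turn [-0.0019  0.3815 -0.001 ] then shift [ 1.779  0.048 -1.897] q [-0.54  0.02  1.87  0.    1.24 -0.72] p [ 0.522  -0.1954  0.2508] F [0.2 0.1 0.5] open 1.0 t 11.1
```

View pics/s3.png

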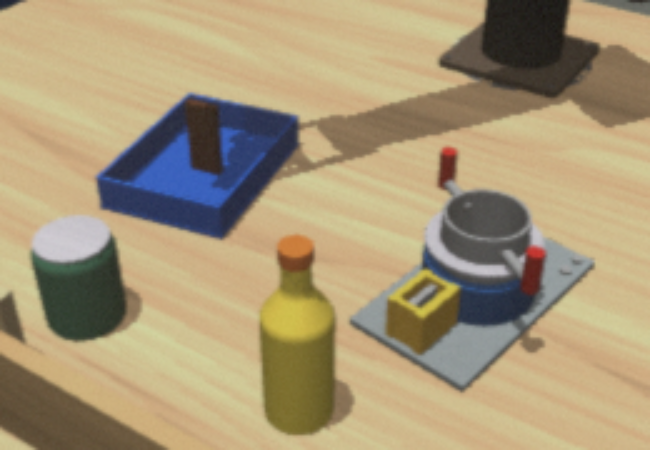

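The key stands upright in the tray at image (205,140), clear of the hand, and nothing else has moved. Next I'll put a half-closed jaw cage over grip_b.

send_rows --plan '[[[0, 0, 0], [0, 0.022, 0]], [[0, 0, 0], [0, 0.022, 0]], [[0, 0, 0], [0, 0.022, 0]], [[0, 0, 0], [0, 0.022, 0]], [[0, 0, 0], [0, 0.022, 0]], [[0, 0, 0], [0, 0.022, 0]], [[0, 0, 0], [0, 0, 0]]]' --gripper 0.65 --grip_force 20

```text
time: 11.85
eef_pos: [0.519, -0.1938, 0.2426]
tcp_rot: [-0.314, 0.635, -0.633, 0.312]
contact_force: [-0.2, -0.3, -0.6]
opening: 0.347
```

```bash
python3 - <<'E'
from h import *
go([.491,.116,.19],-.65)
E
```

```text
turn [ 0.0005 -0.0006  0.0001] then shift [-1.914  0.438 -1.748] q [-0.54  0.02  1.88 -0.    1.24  0.11] p [ 0.519  -0.1938  0.2426] F [-0.2 -0.3 -0.6] open 0.347 t 11.85
turn [-1.000e-04  4.994e-01  9.000e-04] then shift [1.914 0.438 1.748] q [-0.54  0.02  1.88 -0.    1.24  0.11] p [ 0.519  -0.1938  0.2426] F [-0.2 -0.3 -0.6] open 0.347 t 11.85
```

send_rows --plan '[[[-0.239, 0, -0.218], [0, 0, 0]], [[-0.239, 0, -0.218], [0, 0, 0]], [[-0.239, 0, -0.218], [0, 0, 0]], [[-0.239, 0, -0.219], [0, 0, 0]], [[-0.239, 0, -0.219], [0, 0, 0]], [[-0.239, 0, -0.219], [0, 0, 0]], [[-0.24, 0.1, -0.219], [0, 0, 0]], [[-0.24, 0.1, -0.218], [0, 0, 0]], [[0, 0.2, 0], [0, 0, 0]], [[0, 0, 0], [0, 0, 0]], [[0, 0, 0], [0, 0, 0]]]'

```text
time: 12.95
eef_pos: [0.4925, 0.1155, 0.1957]
tcp_rot: [-0.314, 0.634, -0.634, 0.313]
contact_force: [0.8, -0.5, 0.2]
opening: 0.348
```

```bash
python3 - <<'E'
from h import *
from plant import *
go([.491,.116,.11],-.65)
s=get_state();c=read_camera("wrist");T=np.eye(4);T[:3,:3]=R.from_quat(s["tcp_rot"]).as_matrix();T[:3,3]=s["eef_pos"];T=T@np.array(c["mount"])
a=(c["fx"],c["cx"],c["cy"],c["D"],T);im=c["img"]
p=proj([[.491,.116,.1257],[.545,.187,.1057]],*a);print(p)
for q in p: cv2.drawMarker(im,tuple(int(round(v)) for v in q),(0,255,0),0,8,1)
np.savez("w2.npz",T=T);cv2.imwrite("pics/w2.png",im)
E
```

```text
turn [ 0.0003 -0.0004  0.0003] then shift [ 0.004  0.714 -0.012] q [ 0.03 -0.04  2.03 -0.    1.15  0.68] p [0.4925 0.1155 0.1957] F [ 0.8 -0.5  0.2] open 0.348 t 12.95
turn [-4.000e-04  4.996e-01  5.000e-04] then shift [-0.004  0.714  0.012] q [ 0.03 -0.04  2.03 -0.    1.15  0.68] p [0.4925 0.1155 0.1957] F [ 0.8 -0.5  0.2] open 0.348 t 12.95
[[255.85845439 212.26832165]
 [255.53774763  67.57969626]]
```

View pics/w2.png

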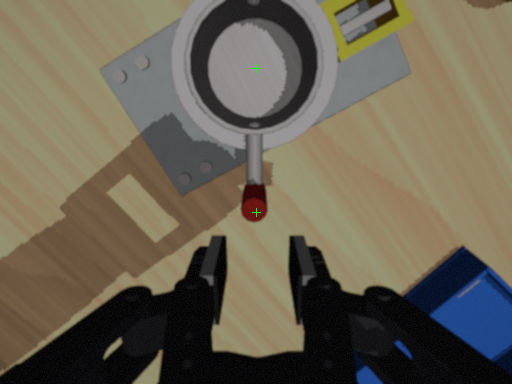

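The grip's red top is at (254,209), within about 1 mm of my prediction and centred between the fingers. I'm descending over it.

send_rows --plan '[[[0, 0.15, -0.006], [0, 0, 0]], [[0, 0.2, -0.006], [0, 0, 0]], [[0, 0.2, 0], [0, 0, 0]], [[0, 0.1, 0], [0, 0, 0]], [[0, 0.04, 0], [0, 0, 0]], [[0, 0, 0], [0, 0, 0]], [[0, 0, 0], [0, 0, 0]]]'

```text
time: 13.7
eef_pos: [0.493, 0.1164, 0.1151]
tcp_rot: [0.312, -0.634, 0.634, -0.314]
contact_force: [0.3, -1.0, 0.9]
opening: 0.355
```

```bash
python3 - <<'E'
from h import *
from plant import *
# tool-frame arc step: tool turns dphi clockwise, moving on radius .09 about the axis, sinking 10 mm/rad
s=get_state();M=R.from_quat(s["tcp_rot"]).as_matrix()
ax=np.array([.545,.187]);d=s["eef_pos"][:2]-ax;th=np.arctan2(d[1],d[0]);print("r",np.hypot(*d),"th",th,"p",s["eef_pos"],"tool x",M[:,0].round(3),"z",M[:,2].round(3))
for dp in(.1,.14):
    th2=th-dp;q=ax+.09*np.array([np.cos(th2),np.sin(th2)]);q0=ax+.09*np.array([np.cos(th),np.sin(th)])
    w=np.r_[q-q0,-.01*dp];print(dp,"shift",(M.T@w/.12).round(4),"turn",dp/2/np.pi)
E
```

```text
r 0.08767296122701508 th -2.2050848551854316 p [0.4930446  0.11638    0.11506984] tool x [-0.609 -0.794 -0.002] z [ 0.794 -0.609  0.002]
0.1 shift [-0.0022  0.0082 -0.075 ] turn 0.015915494309189534
0.14 shift [-0.0052  0.0115 -0.1048] turn 0.02228169203286535
```

send_rows --plan '[[[-0.0024, 0.012, -0.06], [0, 0.0127, 0]], [[-0.0024, 0.012, -0.06], [0, 0.0127, 0]], [[-0.0024, 0.012, -0.06], [0, 0.0127, 0]], [[-0.0024, 0.012, -0.06], [0, 0.0127, 0]], [[-0.0024, 0.0075, -0.06], [0, 0.0127, 0]], [[-0.0024, 0.0075, -0.06], [0, 0.0127, 0]], [[-0.0024, 0.0075, -0.06], [0, 0.0127, 0]], [[-0.0024, 0.0075, -0.06], [0, 0.0127, 0]]]'

```text
time: 14.5
eef_pos: [0.462, 0.1623, 0.1069]
tcp_rot: [0.096, -0.699, 0.702, -0.099]
contact_force: [-0.5, -6.5, 4.6]
opening: 0.346
```

```bash
cat > arc.py <<'E'
from h import *
from plant import *
s=get_state();M=R.from_quat(s["tcp_rot"]).as_matrix()
ax=np.array([.545,.187]);d=s["eef_pos"][:2]-ax;th=np.arctan2(d[1],d[0])
print("r",np.hypot(*d).round(4),"swept",(-2.205-th)%6.283,"tool out angle",np.arctan2(M[1,0],M[0,0])-th,"z",s["eef_pos"][2],"F tool",(M.T@s["contact_force"]).round(1),"q",s["qpos"].round(2),s["time"],s["opening"])
E
python3 arc.py
```

```text
r 0.0866 swept 0.6473205504351083 tool out angle -0.01279487749092123 z 0.10693578706252599 F tool [ 2.2 -4.6  6.2] q [ 0.13  0.04  2.13 -0.    0.97  1.43] 14.5 0.3455437665230872
```

Pushing takes about 6 N tangentially, as expected. I'm continuing.

send_rows --plan '[[[-0.0024, 0.0075, -0.06], [0, 0.0127, 0]], [[-0.0024, 0.0075, -0.06], [0, 0.0127, 0]], [[-0.0024, 0.0075, -0.06], [0, 0.0127, 0]], [[-0.0024, 0.0075, -0.06], [0, 0.0127, 0]], [[-0.0024, 0.0075, -0.06], [0, 0.0127, 0]], [[-0.0024, 0.0075, -0.06], [0, 0.0127, 0]], [[-0.0024, 0.0075, -0.06], [0, 0.0127, 0]], [[-0.0024, 0.0075, -0.06], [0, 0.0127, 0]], [[-0.0024, 0.0075, -0.06], [0, 0.0127, 0]], [[0, 0, 0], [0, 0, 0]]]'

```text
time: 15.5
eef_pos: [0.4666, 0.2271, 0.098]
tcp_rot: [0.155, 0.69, -0.69, -0.153]
contact_force: [0.0, 0.4, -0.7]
opening: 0.353
```

```bash
python3 arc.py
```

```text
r 0.0881 swept 1.4087365654119806 tool out angle 0.033303060853619115 z 0.09795322101320646 F tool [ 0.2  0.7 -0.4] q [ 0.26  0.12  2.07 -0.    0.95  2.27] 15.5 0.35250149036780853
```

send_rows --plan '[[[-0.001, 0.004, -0.03], [0, 0.0064, 0]], [[-0.001, 0.004, -0.03], [0, 0.0064, 0]], [[-0.001, 0.004, -0.03], [0, 0.0064, 0]], [[-0.001, 0.004, -0.03], [0, 0.0064, 0]], [[0, 0, 0], [0, 0, 0]]]'

```text
time: 16.0
eef_pos: [0.473, 0.2389, 0.0953]
tcp_rot: [-0.209, -0.676, 0.676, 0.208]
contact_force: [-1.5, -3.0, 2.0]
opening: 0.354
```

```bash
python3 arc.py
```

```text
r 0.0887 swept 1.5605479501824702 tool out angle 0.025443357377006315 z 0.09525493545503225 F tool [-0.5 -2.   3.3] q [ 0.28  0.15  2.04 -0.    0.95  2.45] 16.0 0.35432280023396695
```

send_rows --plan '[[[0, 0.002, -0.02], [0, 0.003, 0]], [[0, 0.002, -0.02], [0, 0.003, 0]], [[0, 0.001, -0.02], [0, 0.003, 0]], [[0, 0, 0], [0, 0, 0]]]'

```text
time: 16.4
eef_pos: [0.4769, 0.2452, 0.0938]
tcp_rot: [0.228, 0.669, -0.669, -0.228]
contact_force: [-2.0, -2.2, 2.9]
opening: 0.352
```

```bash
python3 arc.py
```

```text
r 0.0896 swept 1.6437241612562463 tool out angle 0.04996764552038746 z 0.09377113596384345 F tool [ 0.3 -2.9  3. ] q [0.29 0.16 2.03 0.   0.95 2.51] 16.4 0.3516466215721704
```

send_rows --plan '[[[-0.001, 0, -0.02], [0, 0.003, 0]], [[-0.001, 0, -0.02], [0, 0.003, 0]], [[0, 0, 0], [0, 0, 0]]]'

```text
time: 16.7
eef_pos: [0.4783, 0.2465, 0.0933]
tcp_rot: [-0.239, -0.662, 0.668, 0.242]
contact_force: [-6.6, -11.6, 8.1]
opening: 0.351
```

```bash
python3 arc.py
```

```text
r 0.0894 swept 1.6648684559411473 tool out angle 0.03476231759150261 z 0.09327570605092951 F tool [-2.4 -8.  13.2] q [ 0.29  0.17  2.02 -0.01  0.96  2.56] 16.7 0.3505183134616357
```

send_rows --plan '[[[0, 0, -0.02], [0, 0, 0]], [[0, 0, 0], [0, 0, 0]], [[0, 0, 0], [0, 0, 0]]]'

```text
time: 17.0
eef_pos: [0.4783, 0.2467, 0.0931]
tcp_rot: [-0.238, -0.66, 0.67, 0.242]
contact_force: [-10.0, -17.6, 11.5]
opening: 0.349
```

```bash
python3 arc.py
```

```text
r 0.0895 swept 1.6663652213159885 tool out angle 0.03750081277574413 z 0.09311015593506183 F tool [ -3.5 -11.2  20.1] q [ 0.29  0.18  2.01 -0.01  0.97  2.56] 17.0 0.348740269214383
```

The force rises to 20 N with no movement, so the pot is on its hard stop. I'll back off to centre the cage, lift out and check.

send_rows --plan '[[[0, 0, 0.04], [0, 0, 0]], [[0, 0, 0.04], [0, 0, 0]], [[0, 0, 0.01], [0, 0, 0]], [[0, 0, 0], [0, 0, 0]]]'

```text
time: 17.4
eef_pos: [0.4745, 0.2425, 0.0936]
tcp_rot: [0.241, 0.665, -0.664, -0.241]
contact_force: [-0.8, -0.1, -0.3]
opening: 0.352
```

```bash
python3 arc.py
```

```text
r 0.0897 swept 1.6038085097003103 tool out angle -0.027872850764552926 z 0.09360617003248545 F tool [0.6 0.3 0.6] q [0.28 0.16 2.03 0.   0.95 2.55] 17.4 0.3520598497066935
```

send_rows --plan '[[[0, -0.1, 0], [0, 0, 0]], [[0, -0.2, 0], [0, 0, 0]], [[0, -0.3, 0], [0, 0, 0]], [[0, -0.3, 0], [0, 0, 0]], [[0, -0.3, 0], [0, 0, 0]], [[0, 0, 0], [0, 0, 0]], [[0, 0, 0], [0, 0, 0]]]'

```text
time: 18.1
eef_pos: [0.4752, 0.2426, 0.2397]
tcp_rot: [0.242, 0.666, -0.664, -0.24]
contact_force: [-0.4, 0.3, -1.8]
opening: 0.352
```

```bash
python3 arc.py; python3 - <<'E'
from h import *
from plant import *
s=get_state();c=read_camera("wrist");T=np.eye(4);T[:3,:3]=R.from_quat(s["tcp_rot"]).as_matrix();T[:3,3]=s["eef_pos"];T=T@np.array(c["mount"])
a=(c["fx"],c["cx"],c["cy"],c["D"],T);im=c["img"]
t=-.151+1.1-1.6+np.pi
p=proj([[.545+.09*np.cos(t),.187+.09*np.sin(t),.110]],*a);print(p)
cv2.drawMarker(im,tuple(int(round(v)) for v in p[0]),(0,255,0),0,8,1)
b=read_camera("scene")["img"][100:292,120:376]
cv2.imwrite("pics/end.png",np.vstack([im[100:300,100:400],cv2.resize(b,(300,225))]))
E
```

```text
r 0.0892 swept 1.6089545864249075 tool out angle -0.022103483147805303 z 0.23974331182749647 F tool [0.5 1.8 0. ] q [ 0.28 -0.02  1.93  0.    1.23  2.55] 18.1 0.3521565867725554
[[261.55499486 184.04321052]]
```

View pics/end.png

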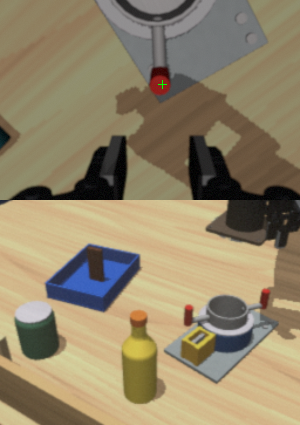

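The grip sits on the predicted fully-home position at (161,85) in the crop. The key is standing in the tray, and the hand is clear of everything.

```bash
python3 -c "
from plant import *
print(sign_off())"
```

```text
the job is handed in; nothing more can be done
None
```

The key is in the blue tray and the pot is turned fully home. I handed the job in at about 18 s of the 54 s allowed; no verdict came back.

- **Key:** I pulled it straight up out of its slot before touching the pot, then set it down upright near the tray's centre. It was still standing there in the last picture.
- **Pot:** I pushed grip_b clockwise until it hit its stop, where the force rose to about 20 N with no further movement. I then backed off and lifted clear. The last wrist picture shows the grip within a pixel or two of where it should be at 1.6 rad.
- **Bystanders:** In the last scene picture the glue bottle and tin stand upright and look undisturbed. The drill was outside that crop, but the arm never went near it.

No check failed or disagreed. The camera estimates of the key and grip positions differed by only 2 to 3 mm. I did not measure the pot's joint angle directly; it is inferred from the stop force and the grip's position.

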